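Start the jar tester with its two keys

ROBOT

A 6-joint arm with a two-finger parallel gripper is mounted at the origin on a cart in front of the work surface, level with it; the furniture and walls round the work are solid. World frame = base frame: x ahead of the robot, y to its left, z up, the work surface at z = 0. Lengths are in m, angles in rad, forces in N, time in s.
With the tool pointing down it reaches from about 0.35 to 0.875 m from the base axis. Payload 15.5 kg.
Tool frame: the origin (TCP) lies between the finger pads; the fingertips stand 11 mm ahead of it and the grasp point (between the pads) lies 8 mm behind it (r.finger_overhang is the distance from the TCP to the fingertips, in m); z points along the fingers, y is the direction in which the jaws open and shut (so a half turn about z gives the same grasp; the last joint's range is limited). The gripper opens to 85 mm and grips with 20 to 120 N. Pads are 22 mm wide; open, the fingers measure 114 mm over their backs; the gripper's body (76 mm by 85 mm) begins 54 mm behind the grasp point. The pads swing forward as they close: fully open they stand 13 mm farther back than shut.
Start: joints at [1.014, 0.494, 1.345, -0, 1.302, -0.096], TCP at [0.278, 0.56, 0.242] pointing down, gripper open.
Joint ranges: [-2.91, 2.91], [-0.82, 2.16], [0.22, 2.67], [-1.22, 4.37], [0.12, 2.79], [-3.08, 3.08]. Speed limits (rad/s): [1.89, 1.89, 2.57, 3.01, 3.01, 3.01].

INTERFACE

Orientations are given as a unit quaternion [x, y, z, w].
In Python, from bench import r gives the robot as it stands. The module is installed in compiled form; this text tells all that it offers.
- The arm moves only by the tool carry_out, never from a script. Its argument "commands" is one flat list of numbers, 5 for each row, row after row: the closure, from 0 (fully open) to 1 (shut), then the shift along the world's x, y, z in mm, then the turn about the world's z in rad. In form: [claw, tx, ty, tz, spin, claw, tx, ty, tz, spin, ...]. A call has 1 to 5 rows; each row is the pose to reach, as a shift and turn from the pose commanded when the call began; what a row does not reach only later rows make up. A row lasts 1/12 s, in which the tool goes at most 41.7 mm and 7.16 degrees, less where a joint would pass 70% of its speed; a pose out of reach is approached as far as the arm can. A call with a gripper value outside its range is refused whole. The fingers move at their own pace and stop on an object; "force" is the grip in N (left out, the last holds). Time passes only in rows, so rows that repeat a pose let the fingers close. It gives the time, the measured TCP pose, the force and the opening at its end, in the units of the state.
- r.sense(): the state, without advancing time (a new reading comes with each control period).
- r.snapshot(name): name is "side" or "top"; returns a dict with "pixels" (400x640x3 uint8, blue, green, red), "fx", "fy", "cx", "cy" (pixels), "extrinsics" (4x4, takes a point from camera to world coordinates). Camera axes: x right, y down, z forward; pixel columns grow to the right and rows downward; lengths in m; the calibration is good to about 2 mm. A picture is of the moment at which its call begins. There is no depth.
- r.sign_off(): hands the job in, once; it reports no verdict.
The state is a dict: "time_s": time; "joint_pos": joint angles; "qd": joint speeds; "joint_efforts": joint torques, N m; "tcp_pos": TCP position; "ee_rot": TCP orientation; "contact_force": force on the tool from outside, world axes, zero at the start; "ft_torque": the same for the moment, N m; "finger_gap": finger opening in m.
Only numpy, scipy, OpenCV 4.12 (cv2) and the standard library are available. Lean on these libraries where they do the work, as an engineer would, in place of code of your own. Each camera call takes 0.05 s, during which the arm holds its last target. There are 200 camera calls.

TASK

Start the jar tester: with the fingers, push its orange-and-clear guard fully shut over the jar, then press its two green keys down together, one fingertip on each, hold both fully down for two full seconds, and let both come up again. Only push and press: pick nothing up, never press a key before the guard is shut or one key without the other, and leave the jar in the tester and the things around it where they are.

Things in the scene. Friction and masses are not known exactly. Their poses are not given: they have to be found in the camera images.
- tester: The jar tester: fixed grey base 110 mm (its x) by 290 mm (its y), top 30 mm above the table. Origin: centre of its underside, z up. A black panel with two green keys is at its +y end; toward -y a jar stands in a nest (centre y = -88 mm) that a sliding guard covers; a fixed grey wall ends it (y = -139 to -133 mm, up to 134 mm above the table).
- guard (a joint): How far the guard is shut, in m: 0 = fully open, 0.070 = fully shut against its stop; it slides along the tester's -y direction to shut, needs about 2 N to move and stays where it is left.
- guard_plate (a point): Where to push the guard: on the outer face of its orange end plate, midway across, 116 mm above the table, 20 mm below the top edge. Tester's axes; the face looks to +y. Plate 96 mm wide (x), 6 mm thick, from 32 to 136 mm above the table; behind it (-y) a clear hood 90 mm long, open below and at its -y end. The face is 30 mm to +y of the tester's origin when open, 40 mm to -y when shut.
- key_left (a joint): How far the green key nearer the tester's +y end is pressed down, in m: 0 = up, 0.008 = fully down. Spring return: it starts to move at 1.5 N and is fully down at 5 N.
- key_right (a joint): The same for the other green key, nearer the guard.
- key_left_top (a point): Centre of the top of the left key, a flat round green button 26 mm across; it moves with the key. Up, it is 50 mm above the table and stands 12 mm proud of its dark steel collar (36 mm across); fully down, it is 42 mm above the table, 4 mm proud. On the tester's centre line, 120 mm to +y of its origin.
- key_right_top (a point): The same for the right key, 64 mm to +y of the tester's origin. The key centres are 56 mm apart along the tester's y, so two fingertips 30 to 82 mm apart rest one on each.
- jar_in_nest: Filled jar with a pale gold cap, 66 mm across, 91 mm high, standing loose in the tester's nest between four white guides, 30 mm above the table. Origin: centre of its underside. To be left there; the guard passes round it.
- jar_beside: Filled jar of the same kind, 66 mm across, 91 mm high, standing on the table past the tester's -y end; origin at the centre of its underside. Leave alone.
- stamp: Wooden hand stamp, 30 x 50 mm and 76 mm high, on the table past the tester's -y end; origin at the centre of its underside. Leave alone.
- spare_cap: Loose pale gold jar cap, 63 mm across, 14 mm high, on the table past the tester's +y end; origin at the centre of its underside. Leave alone.
Things that resemble listed ones, but are neither listed nor needed, are in the scene too. Leave any pink look-alike of the jar_in_nest alone.

How it is judged:
By the outcome, as a careful person would: the job done as asked, in the order asked, and still so for the second after the job is handed in, with the robot touching nothing.
It also fails if it takes over 48 s, if anything falls off the work surface, if the arm or the gripper's body presses on something with over 40 N, if the wrist force passes 120 N, or if a joint passes its speed limit or range.

## Working session

There is one attempt and no reset: what is moved stays moved. The work goes in short steps, Python scripts to look and compute and a tool call to move; the robot and the scene stay as the last step left them, time stands still between calls to the robot, and variables do not carry over. Pictures are saved under pics/ and viewed, about 8 in all and at most 12, crops included, and the job is handed in when it is done.

Besides the shell and the picture viewer there is one more tool, called after "Emit:" as name(argument=value, ...), one argument or row to a line, values as JSON. carry_out: Moves the arm, as the interface text tells. Its arguments: {"type":"object","properties":{"commands":{"type":"array"},"force":{"type":"number"}},"required":["commands"]}

```bash
mkdir -p pics; python3 - <<'E'
from bench import r
import cv2,numpy as np
np.set_printoptions(precision=4,suppress=True)
for n in("top","side"):
    s=r.snapshot(n); cv2.imwrite(f"pics/{n}0.png",s["pixels"]); print(n,s["fx"],s["fy"],s["cx"],s["cy"]);print(np.array(s["extrinsics"]))
print(r.sense(), r.finger_overhang)
E
```

```text
top 364.65986006506637 364.65986006506637 317.2677729046169 203.179187998928
[[-0.0284 -0.9938  0.1073  0.3318]
 [-0.9995  0.0271 -0.0138 -0.0662]
 [ 0.0108 -0.1076 -0.9941  1.0507]
 [ 0.      0.      0.      1.    ]]
side 409.8730685076783 409.8730685076783 320.65884442188224 201.1066578986764
[[-0.7542 -0.2917  0.5883 -0.0681]
 [-0.6565  0.3567 -0.6647  0.516 ]
 [-0.0159 -0.8875 -0.4605  0.488 ]
 [ 0.      0.      0.      1.    ]]
{'time_s': 0.1, 'joint_pos': array([ 1.0135,  0.4941,  1.346 ,  0.    ,  1.3025, -0.0955]), 'qd': array([ 0.001 , -0.0034, -0.0013, -0.0014,  0.0011, -0.0004]), 'joint_efforts': array([  0.0021, -88.3586, -38.4561,  -0.0001,   0.0051,   0.0001]), 'tcp_pos': array([0.2783, 0.5593, 0.2418]), 'ee_rot': array([ 0.2289,  0.9735, -0.0005, -0.0002]), 'contact_force': array([-0.1987,  0.5202, -0.3027]), 'ft_torque': array([0.0141, 0.0394, 0.0092]), 'finger_gap': 0.08502076994381981} 0.011
```

View pics/top0.png

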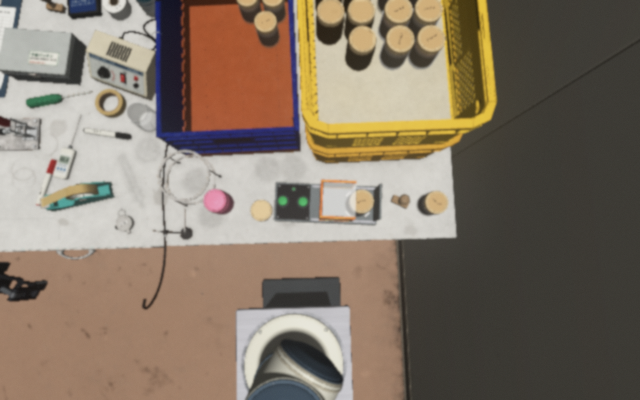

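View pics/side0.png

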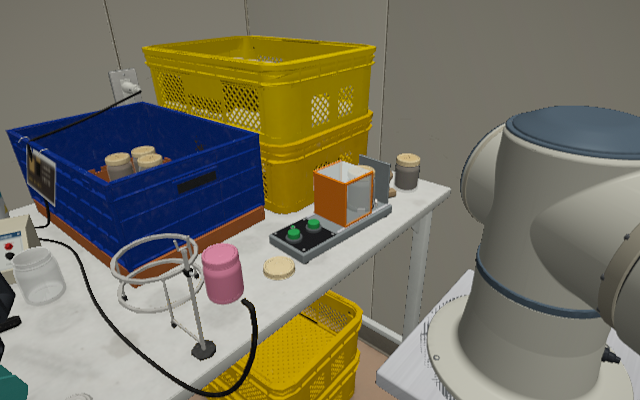

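The tester is unique: in the top view its keys are at about (283,201) and (302,202), the orange plate at x≈321 and the jar at (362,202). In the side view the keys are at (294,234) and (313,225). The pink jar at (217,201) is the look-alike. I'll enlarge both views to measure.

```bash
python3 - <<'E'
import cv2,numpy as np
a=cv2.imread("pics/top0.png")[165:240,255:395]; b=cv2.imread("pics/side0.png")[150:262,260:400]
a=cv2.resize(a,None,fx=5,fy=5,interpolation=cv2.INTER_CUBIC);
cv2.imwrite("pics/topc.png",a)
b=cv2.resize(b,None,fx=5,fy=5,interpolation=cv2.INTER_CUBIC);cv2.imwrite("pics/sidec.png",b)
E
```

```text
(no output)
```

View pics/topc.png

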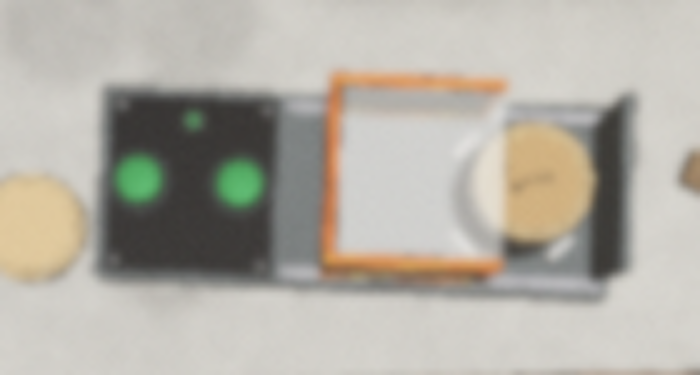

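View pics/sidec.png

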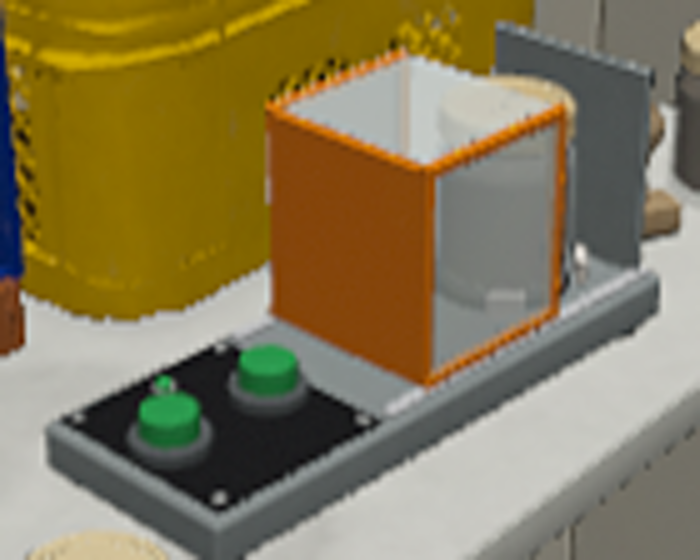

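The crops show the key tops at (138,178) and (240,183) in the top crop, and at (170,408) and (269,360) in the side crop. The plate's top edge runs from (335,75) to (327,268) in the top crop, and from (270,107) to (430,170) in the side crop.

```bash
cat > h.py <<'E'
from bench import r
import cv2,numpy as np
np.set_printoptions(precision=4,suppress=True)
def pt(n,u,v,z,s=None):
    s=s or r.snapshot(n);E=np.array(s["extrinsics"])
    d=E[:3,:3]@np.array([(u-s["cx"])/s["fx"],(v-s["cy"])/s["fy"],1]);o=E[:3,3]
    return o+d*(z-o[2])/d[2]
E
python3 - <<'E'
from h import *
T=r.snapshot("top");S=r.snapshot("side")
t=lambda x,y,z:pt("",255+x/5-.4,165+y/5-.4,z,T)
s=lambda x,y,z:pt("",260+x/5-.4,150+y/5-.4,z,S)
for n,f,p in(("top",t,[(138,178),(240,183),(335,75),(327,268),(105,85),(98,277),(605,297)]),("side",s,[(170,408),(269,360),(270,107),(430,170),(48,428),(218,525),(655,275)])):
    for q,z in zip(p,[.05,.05,.136,.136,.03,.03,.03]): print(n,q,f(*q,z))
E
```

```text
top (138, 178) [0.4507 0.0164 0.05  ]
top (240, 183) [ 0.4464 -0.0398  0.05  ]
top (335, 75) [ 0.4904 -0.0916  0.136 ]
top (327, 268) [ 0.3924 -0.0847  0.136 ]
top (105, 85) [0.5065 0.0358 0.03  ]
top (98, 277) [0.3979 0.0414 0.03  ]
top (605, 297) [ 0.3788 -0.2421  0.03  ]
side (170, 408) [0.4468 0.019  0.05  ]
side (269, 360) [ 0.4416 -0.0355  0.05  ]
side (270, 107) [ 0.4869 -0.0897  0.136 ]
side (430, 170) [ 0.3931 -0.0824  0.136 ]
side (48, 428) [0.4987 0.0405 0.03  ]
side (218, 525) [0.3953 0.0464 0.03  ]
side (655, 275) [ 0.3767 -0.2368  0.03  ]
```

Emit:
carry_out(
  commands=[0.5, 10, -35, 0, 0.1, 0.5, 20, -70, 0, 0.2, 0.5, 31, -105, 0, 0.3, 0.5, 42, -145, 0, 0.396, 0.5, 54, -185, 0, 0.396],
  force=40,
)

```text
time_s: 0.62
tcp_pos: [0.3323, 0.373, 0.2421]
ee_rot: [0.029, 1.0, -0.0, -0.0]
contact_force: [1.8, 0.2, -0.2]
finger_gap: 0.0429
```

Emit:
carry_out(
  commands=[0.5, 11, -39, 0, 0, 0.5, 22, -78, 0, 0, 0.5, 33, -117, 0, 0, 0.5, 44, -156, 0, 0, 0.5, 55, -195, 0, 0],
)

```text
time_s: 1.03
tcp_pos: [0.3874, 0.1778, 0.2424]
ee_rot: [0.033, 0.999, 0.0, 0.0]
contact_force: [0.6, 0.8, -0.4]
finger_gap: 0.0427
```

Emit:
carry_out(
  commands=[0.5, 11, -39, 0, 0, 0.5, 22, -78, 0, 0, 0.5, 33, -117, 0, 0, 0.5, 44, -156, 0, 0, 0.5, 59, -190, 0, 0],
)

```text
time_s: 1.45
tcp_pos: [0.446, -0.0128, 0.2424]
ee_rot: [0.033, 0.999, -0.0, -0.0]
contact_force: [0.7, 1.1, 0.2]
finger_gap: 0.0426
```

```bash
python3 - <<'E'
from h import *
s=r.sense();print(s['time_s'],s['tcp_pos'],s['ee_rot'],s['finger_gap'],s['contact_force'])
q=s['ee_rot'];print(np.arctan2(q[1]**2-q[0]**2,2*q[0]*q[1]))
p=r.snapshot("side")["pixels"][80:290,220:470];cv2.imwrite("pics/s1.png",cv2.resize(p,None,fx=2.8,fy=2.8,interpolation=2))
E
```

```text
1.45 [ 0.446  -0.0128  0.2424] [ 0.0332  0.9995 -0.0001 -0.0001] 0.04258087209228812 [0.7225 1.1396 0.1988]
1.5044813321627293
```

View pics/s1.png

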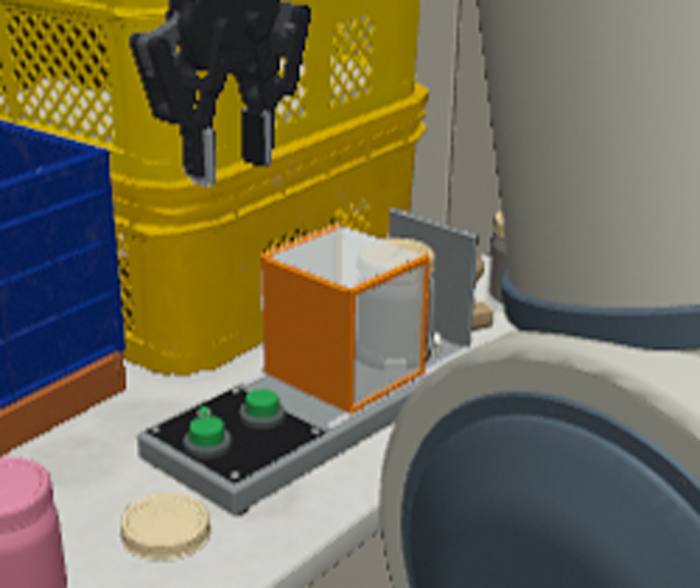

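The gripper is above the keys, jaws along the tester's y, and the tips (205,180) and (258,160) are well clear of everything. I'll lower it in front of the plate, then push.

Emit:
carry_out(
  commands=[0.5, 0, 2, -34, 0, 0.5, 0, 4, -68, 0, 0.5, 0, 4, -102, 0, 0.5, 0, 4, -130, 0, 0.5, 0, 4, -132, 0],
)

```text
time_s: 1.92
tcp_pos: [0.4442, -0.0061, 0.1067]
ee_rot: [0.033, 0.999, 0.0, -0.003]
contact_force: [-1.0, 0.6, -0.4]
finger_gap: 0.0425
```

Emit:
carry_out(
  commands=[0.5, -0.4, -6, 0, 0, 0.5, -0.8, -12, 0, 0, 0.5, -1.2, -18, 0, 0, 0.5, -1.6, -24, 0, 0, 0.5, -2, -30, 0, 0],
)

```text
time_s: 2.33
tcp_pos: [0.4451, -0.0373, 0.1114]
ee_rot: [0.033, 0.999, -0.0, 0.001]
contact_force: [-0.3, 0.1, -0.3]
finger_gap: 0.0428
```

Emit:
carry_out(
  commands=[0.5, -0.4, -6, 0, 0, 0.5, -0.8, -12, 0, 0, 0.5, -1.2, -18, 0, 0, 0.5, -1.6, -24, 0, 0, 0.5, -2, -30, 0, 0],
)

```text
time_s: 2.75
tcp_pos: [0.4424, -0.0669, 0.1103]
ee_rot: [0.033, 0.999, 0.0, 0.0]
contact_force: [0.9, 2.8, 2.2]
finger_gap: 0.0431
```

```bash
python3 - <<'E'
from h import *
p=r.snapshot("side")["pixels"][80:290,220:470];cv2.imwrite("pics/s2.png",cv2.resize(p,None,fx=2.8,fy=2.8,interpolation=2))
E
```

```text
(no output)
```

View pics/s2.png

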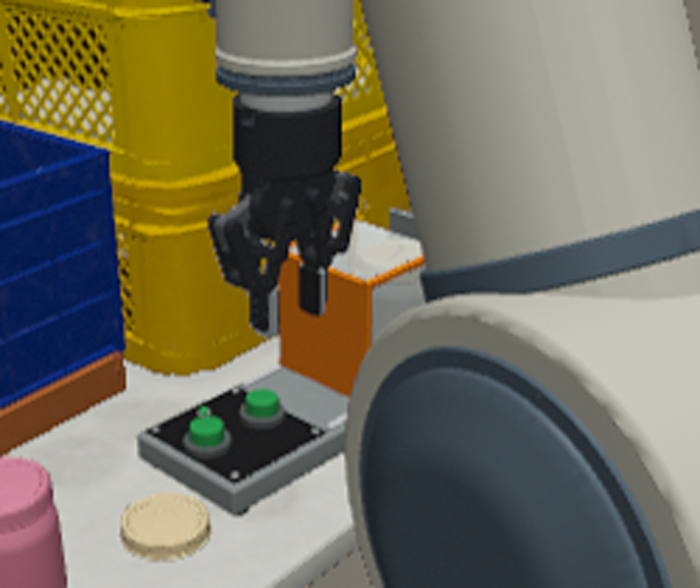

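The fingers are on the plate near its top centre (plate face about (320,310)) at 2.8 N, and the guard is moving. I'll keep pushing to the stop, watching the force.

Emit:
carry_out(
  commands=[0.5, -0.4, -6, 0, 0, 0.5, -0.8, -12, 0, 0, 0.5, -1.2, -18, 0, 0, 0.5, -1.6, -24, 0, 0, 0.5, -2, -29, 0, 0],
)

```text
time_s: 3.22
tcp_pos: [0.4403, -0.096, 0.1102]
ee_rot: [0.033, 0.999, 0.0, -0.0]
contact_force: [0.8, 2.0, 1.7]
finger_gap: 0.0426
```

Emit:
carry_out(
  commands=[0.5, -0.1, -2, 0, 0, 0.5, -0.2, -4, 0, 0, 0.5, -0.4, -6, 0, 0],
)

```text
time_s: 3.47
tcp_pos: [0.4399, -0.1015, 0.1102]
ee_rot: [0.033, 0.999, 0.0, -0.0]
contact_force: [-0.2, 2.3, 0.8]
finger_gap: 0.0427
```

Emit:
carry_out(
  commands=[0.5, 0, -1.5, 0, 0, 0.5, -0.2, -3, 0, 0, 0.5, -0.2, -3, 0, 0],
)

```text
time_s: 3.72
tcp_pos: [0.4398, -0.1045, 0.1103]
ee_rot: [0.033, 0.999, -0.0, -0.0]
contact_force: [0.3, 0.0, -0.5]
finger_gap: 0.0428
```

Emit:
carry_out(
  commands=[0.5, 0, -1, 0, 0, 0.5, -0.1, -2, 0, 0, 0.5, -0.2, -3, 0, 0],
)

```text
time_s: 3.97
tcp_pos: [0.4396, -0.1062, 0.1103]
ee_rot: [0.033, 0.999, 0.001, -0.0]
contact_force: [6.9, 30.8, 5.8]
finger_gap: 0.0427
```

Emit:
carry_out(
  commands=[0.5, 0, -1, 0, 0, 0.5, -0.1, -2, 0, 0, 0.5, -0.1, -2, 0, 0],
)

```text
time_s: 4.22
tcp_pos: [0.4396, -0.1064, 0.1104]
ee_rot: [0.033, 0.999, 0.002, 0.0]
contact_force: [10.7, 45.3, 8.5]
finger_gap: 0.0427
```

The force jumped to 45 N at TCP y = -0.106, where I predicted the stop (-0.107). I'll back off to above the keys and look.

Emit:
carry_out(
  commands=[0.5, 0.5, 10, 0, 0, 0.5, 2, 35, 0, 0, 0.5, 5, 68, 0, 0, 0.5, 6.5, 98, 0, 0, 0.5, 6.5, 98, 0, 0],
)

```text
time_s: 4.63
tcp_pos: [0.4459, -0.0077, 0.1103]
ee_rot: [0.032, 1.0, 0.0, -0.0]
contact_force: [-0.6, -1.2, 0.0]
finger_gap: 0.0427
```

Emit:
carry_out(
  commands=[0.5, 0, 0, -15, 0, 0.5, 0, 0, -30, 0, 0.5, 0, 0, -30, 0],
)

```text
time_s: 4.88
tcp_pos: [0.4454, -0.0112, 0.0787]
ee_rot: [0.033, 0.999, 0.0, -0.001]
contact_force: [-0.7, 0.5, -1.0]
finger_gap: 0.0427
```

```bash
python3 - <<'E'
from h import *
s=r.sense();print(s['tcp_pos'],s['contact_force'])
p=r.snapshot("side")["pixels"][150:262,260:400];q=r.snapshot("top")["pixels"][160:240,255:395]
f=lambda i:cv2.resize(i,None,fx=4,fy=4,interpolation=2)[:290+20]
a=cv2.resize(p,None,fx=4,fy=4,interpolation=2)[:448]
b=cv2.resize(q,None,fx=1.6,fy=1.6,interpolation=2)
c=np.zeros((448+128,560,3),np.uint8);c[:448]=a;c[448:,:224]=b
cv2.imwrite("pics/s3.png",c)
E
```

```text
[ 0.4454 -0.0112  0.0787] [-0.6611  0.4816 -1.0425]
```

View pics/s3.png

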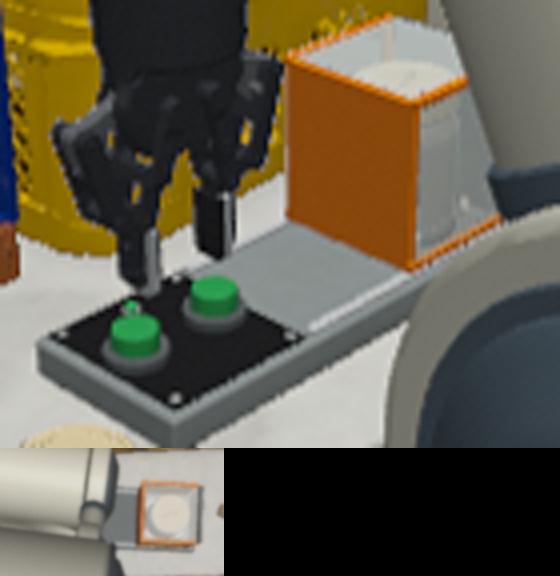

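The guard now covers the jar, with its plate top edge from (287,60) to (413,103). The tips at (140,288) and (215,255) sit over the keys at (135,325) and (215,290). I'll check the plate position numerically before pressing.

```bash
python3 - <<'E'
from h import *
S=r.snapshot("side")
a=[pt("",260+x/4-.4,150+y/4-.4,.136,S) for x,y in((287,60),(413,103))]
print(a,sum(a)/2,"expected",[.4378,-.1417]); print("keys",[pt("",260+x/4-.4,150+y/4-.4,.05,S) for x,y in((135,325),(215,290))])
E
```

```text
[array([ 0.4801, -0.1419,  0.136 ]), array([ 0.3902, -0.1378,  0.136 ])] [ 0.4352 -0.1399  0.136 ] expected [0.4378, -0.1417]
keys [array([0.4482, 0.0184, 0.05  ]), array([ 0.4402, -0.0339,  0.05  ])]
```

The plate is within about 3 mm of its shut position. Next I'll press the keys.

Emit:
carry_out(
  commands=[0.5, 0.5, 1, -5, 0, 0.5, 0.5, 1, -10, 0, 0.5, 0.5, 1, -14, 0, 0.5, 0.5, 1, -14, 0],
)

```text
time_s: 5.37
tcp_pos: [0.4463, -0.0104, 0.0657]
ee_rot: [0.033, 0.999, 0.0, -0.0]
contact_force: [-0.2, -0.2, 0.0]
finger_gap: 0.0423
```

Emit:
carry_out(
  commands=[0.5, 0, 0, -2, 0, 0.5, 0, 0, -4, 0, 0.5, 0, 0, -6, 0, 0.5, 0, 0, -6, 0],
)

```text
time_s: 5.7
tcp_pos: [0.4465, -0.0104, 0.06]
ee_rot: [0.033, 0.999, 0.0, -0.0]
contact_force: [-0.4, -0.3, 0.8]
finger_gap: 0.0432
```

Emit:
carry_out(
  commands=[0.5, 0, 0, -2, 0, 0.5, 0, 0, -4, 0, 0.5, 0, 0, -6, 0, 0.5, 0, 0, -8, 0, 0.5, 0, 0, -8, 0],
)

```text
time_s: 6.12
tcp_pos: [0.4466, -0.0104, 0.0521]
ee_rot: [0.033, 0.999, -0.0, 0.0]
contact_force: [-0.8, 0.4, 9.3]
finger_gap: 0.0425
```

Emit:
carry_out(
  commands=[0.5, 0, 0, -1, 0, 0.5, 0, 0, -2, 0, 0.5, 0, 0, -2, 0],
)

```text
time_s: 6.37
tcp_pos: [0.4466, -0.0104, 0.0509]
ee_rot: [0.033, 0.999, -0.0, 0.0]
contact_force: [-4.5, 0.9, 27.7]
finger_gap: 0.0428
```

Keys bottomed at 27.7 N. I'll add a little and check that both are down.

Emit:
carry_out(
  commands=[0.5, 0, 0, -0.7, 0, 0.5, 0, 0, -0.7, 0, 0.5, 0, 0, -0.7, 0],
)

```text
time_s: 6.62
tcp_pos: [0.4466, -0.0104, 0.0507]
ee_rot: [0.033, 0.999, -0.0, 0.001]
contact_force: [-7.4, -0.2, 44.1]
finger_gap: 0.0426
```

```bash
python3 - <<'E'
from h import *
s=r.sense();print(s['time_s'],s['contact_force'],s['ft_torque'],s['ee_rot'])
p=r.snapshot("side")["pixels"][180:262,260:360]
cv2.imwrite("pics/s4.png",cv2.resize(p,None,fx=7,fy=7,interpolation=2))
E
```

```text
6.6167 [-7.3795 -0.2307 44.0945] [0.0817 1.3153 0.0396] [ 0.0329  0.9995 -0.0001  0.0006]
```

View pics/s4.png

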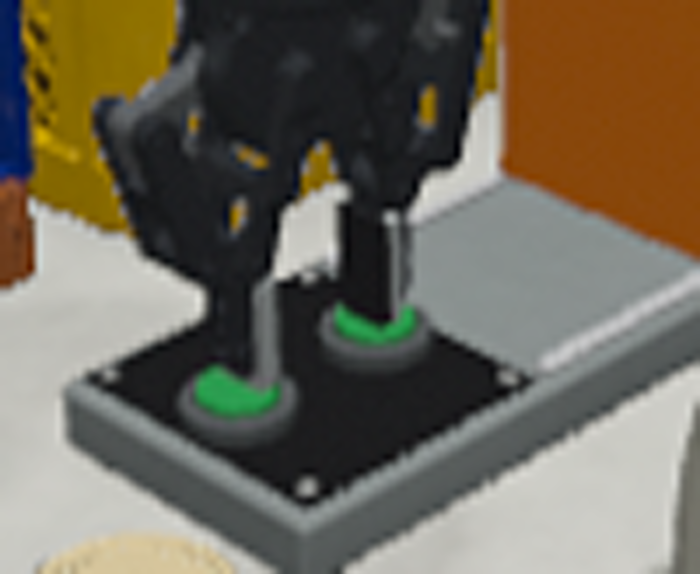

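Both keys, at (237,390) and (375,325), are sunk close to their collars. The moment across them is nearly zero, so the load is even. I'll hold for over 2 s.

Emit:
carry_out(
  commands=[0.5, 0, 0, 0, 0, 0.5, 0, 0, 0, 0, 0.5, 0, 0, 0, 0, 0.5, 0, 0, 0, 0, 0.5, 0, 0, 0, 0],
)

```text
time_s: 7.08
tcp_pos: [0.4466, -0.0104, 0.0507]
ee_rot: [0.033, 0.999, -0.0, 0.001]
contact_force: [-6.7, 1.4, 44.2]
finger_gap: 0.0429
```

Emit:
carry_out(
  commands=[0.5, 0, 0, 0, 0, 0.5, 0, 0, 0, 0, 0.5, 0, 0, 0, 0, 0.5, 0, 0, 0, 0, 0.5, 0, 0, 0, 0],
)

```text
time_s: 7.5
tcp_pos: [0.4466, -0.0104, 0.0507]
ee_rot: [0.033, 0.999, -0.0, 0.001]
contact_force: [-8.1, 1.3, 43.5]
finger_gap: 0.0428
```

Emit:
carry_out(
  commands=[0.5, 0, 0, 0, 0, 0.5, 0, 0, 0, 0, 0.5, 0, 0, 0, 0, 0.5, 0, 0, 0, 0, 0.5, 0, 0, 0, 0],
)

```text
time_s: 7.92
tcp_pos: [0.4466, -0.0104, 0.0507]
ee_rot: [0.033, 0.999, -0.0, 0.001]
contact_force: [-7.3, 0.6, 43.1]
finger_gap: 0.0427
```

Emit:
carry_out(
  commands=[0.5, 0, 0, 0, 0, 0.5, 0, 0, 0, 0, 0.5, 0, 0, 0, 0, 0.5, 0, 0, 0, 0, 0.5, 0, 0, 0, 0],
)

```text
time_s: 8.33
tcp_pos: [0.4467, -0.0104, 0.0507]
ee_rot: [0.033, 0.999, -0.0, 0.001]
contact_force: [-7.2, 1.4, 43.5]
finger_gap: 0.0427
```

Emit:
carry_out(
  commands=[0.5, 0, 0, 0, 0, 0.5, 0, 0, 0, 0, 0.5, 0, 0, 0, 0, 0.5, 0, 0, 0, 0, 0.5, 0, 0, 0, 0],
)

```text
time_s: 8.75
tcp_pos: [0.4466, -0.0104, 0.0507]
ee_rot: [0.033, 0.999, -0.0, 0.001]
contact_force: [-6.9, 0.6, 43.1]
finger_gap: 0.0427
```

Emit:
carry_out(
  commands=[0.5, 0, 0, 0, 0, 0.5, 0, 0, 0, 0, 0.5, 0, 0, 0, 0, 0.5, 0, 0, 0, 0, 0.5, 0, 0, 0, 0],
)

```text
time_s: 9.17
tcp_pos: [0.4466, -0.0104, 0.0507]
ee_rot: [0.033, 0.999, -0.0, 0.001]
contact_force: [-7.9, -0.3, 44.2]
finger_gap: 0.0428
```

Emit:
carry_out(
  commands=[0.5, 0, 0, 8, 0, 0.5, 0, 0, 20, 0, 0.5, 0, 0, 45, 0, 0.5, 0, 0, 75, 0, 0.5, 0, 0, 110, 0],
)

```text
time_s: 9.58
tcp_pos: [0.4457, -0.0103, 0.1599]
ee_rot: [0.033, 0.999, 0.0, -0.001]
contact_force: [0.5, -0.6, -0.7]
finger_gap: 0.0427
```

Emit:
carry_out(
  commands=[0.5, 0, 0, 35, 0, 0.5, -2, 35, 60, 0, 0.5, -4, 75, 60, 0, 0.5, -6, 115, 60, 0, 0.5, -6, 115, 60, 0],
)

```text
time_s: 10.0
tcp_pos: [0.44, 0.11, 0.2201]
ee_rot: [0.031, 1.0, 0.001, 0.001]
contact_force: [-0.5, -0.9, 0.1]
finger_gap: 0.0428
```

```bash
python3 - <<'E'
from h import *
s=r.sense();print(s['time_s'],s['tcp_pos'],s['contact_force'])
p=r.snapshot("side")["pixels"][130:290,220:430]
cv2.imwrite("pics/s5.png",cv2.resize(p,None,fx=3.6,fy=3.6,interpolation=2))
E
```

```text
10.0 [0.44   0.11   0.2201] [-0.4537 -0.9399  0.1391]
```

View pics/s5.png

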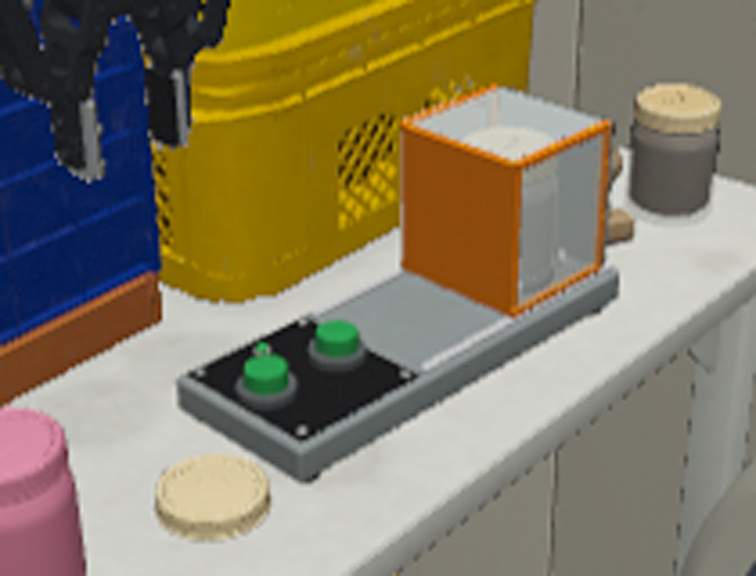

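The keys, at (266,372) and (338,337), are up. The guard is shut to the end wall with the jar inside, the neighbouring things are unmoved, and the robot is clear.

```bash
python3 -c "
from bench import r
print(r.sign_off())"
```

```text
the job is handed in; nothing more can be done
None
```

The jar tester's guard is shut and both green keys were pressed and released together; I handed the job in at about 10 s of the 48 s allowed.

- **Guard:** I pushed the orange plate with the fingers to its stop. The force rose from about 2 N to 45 N where I expected the stop. A camera check put the plate within about 3 mm of its shut position, which is about the limit of the measurement.
- **Guard start:** it appeared to begin about 15 mm shut rather than fully open, which did not affect the push.
- **Keys:** I pressed both with one fingertip on each, at about 44 N in total with the load nearly even. I held them fully down for about 2.5 s, then let both up.
- **Last picture:** both keys are up, the guard is against the end wall over the jar, and the neighbouring things look unmoved. The gripper is clear, with only sensor noise on the force reading. No check failed.

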